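# Return the check weights to their block in order of size

## Robot

A 7-joint arm with a two-finger parallel gripper is mounted at the origin on a cart in front of the work surface, level with it; the furniture and walls round the work are solid. World frame = base frame: x ahead of the robot, y to its left, z up, the work surface at z = 0. Lengths are in m, angles in degrees, forces in N, time in s.
With the tool pointing down it reaches from about 0.425 to 0.875 m from the base axis. Payload 4.7 kg.
Tool frame: the origin (TCP) lies at the very end of the fingers, on their centre line; the grasp point (between the pads) lies 19 mm behind it; z points along the fingers, y is the line along which they close (so a half turn about z gives the same grasp; the last joint's range is limited). The gripper opens to 87 mm and grips with 3 to 60 N. Pads are 19 mm wide; open, the fingers measure 117 mm over their backs; the gripper's body (75 mm by 190 mm) begins 51 mm behind the grasp point.
Start: joints at [-76.37, 18.392, -4.016, 83.108, 1.295, 78.541, -3.26], TCP at [0.144, 0.634, 0.223] pointing down, gripper open.
Joint ranges: [-163.93, 163.93], [-17.29, 119.83], [-79.2, 71.16], [3.27, 140.29], [-89.18, 269.18], [5.43, 117.66], [-154.24, 154.24]. Speed limits (degrees/s): [147.25, 147.25, 180, 180, 180, 180, 180].

## Interface

Orientations are given as [roll, pitch, yaw] about the fixed x, y, z axes, in that order (R = Rz(yaw) Ry(pitch) Rx(roll)).
In Python, from cell import get_obs, read_camera, sign_off, silhouettes gives the robot as it stands.
- The arm moves only by the tool play_rows, never from a script. Its argument "steps" is a list that holds one entry, the list of rows, each a list of 7 numbers: the shift along the tool's x, y, z in m, then the turn, a rotation vector about the tool's x, y, z in rad, then the finger opening in m, from 0 to 0.087. A call has 1 to 12 rows; each row shifts and turns the commanded pose from where the row before left it, along the tool's axes as they then stand; what a row does not reach is not made up. A row lasts 1/10 s, in which the tool goes at most 50 mm and 8.59 degrees, less where a joint would pass 70% of its speed; a pose out of reach is approached as far as the arm can. A call is refused whole if a number of a shift passes 0.05 or a number of a turn 0.15, either way. A call with a gripper value outside its range is refused whole. The fingers move at their own pace and stop on an object; "force" is the grip in N (left out, the last holds). Time passes only in rows, so rows that do not move let the fingers close. It gives the time, the measured TCP pose, the force, the opening and the grip force at its end, in the units of the state.
- get_obs(): the state, without advancing time (a new reading comes with each control period).
- read_camera(name): name is "side" or "top"; returns a dict with "frame" (384x512x3 uint8, red, green, blue), "intrinsics" (3x3 intrinsics, pixels), "view" (4x4, takes a point from world to camera coordinates). Camera axes: x right, y up, looking along -z (the intrinsics and any distortion apply to the point x, -y, -z); pixel columns grow to the right and rows downward; lengths in m; the calibration is good to about 2 mm. A picture is of the moment at which its call begins. There is no depth.
- sign_off(): hands the job in; it is judged then, once.
Trained networks look in the newest picture that a camera, given by its name, has taken for a name from the list of things; names that differ only in an ending like _2 or _b are one class to them, and where a whole thing is asked for, a point or a joint stands for the part that bears it (a point fixed in the world has none). Each returns a list of dicts, best first, with "p" (0 to 1); they miss things now and then, are a little off and sometimes report something else, mostly with a low value. They report only what shows in the picture. A call takes as long as a camera call. They do not tell look-alikes from the thing itself.
- silhouettes(camera, name): "pixels" (384x512 bool, what is visible of it) and "extent" ([left, top, right, bottom] in pixels, round what is visible of it).
The state is a dict: "time_s": time; "qpos": joint angles; "joint_velocities": joint speeds; "effort": joint torques, N m; "tool_pos": TCP position; "tool_rot": TCP orientation; "force": force on the tool from outside, world axes, zero at the start; "wrist_torque": the same for the moment, N m; "grip_width": finger opening in m; "grasp_force": force on a finger pad.
Only numpy, scipy, OpenCV 4.12 (cv2) and the standard library are available. Lean on these libraries where they do the work, as an engineer would, in place of code of your own. Each camera call takes 0.05 s, during which the arm holds its last target. There are 200 camera calls.

## Task

The balance check is done: put the four brass check weights that stand on the bench back into the wooden weight block, each in the well made for its size, so that the set again stands in one row from largest to smallest. Each must stand upright on the floor of its own well; set them down rather than drop them, and leave the weight that is already home in its well.

Things in the scene. Friction and masses are not known exactly. Their poses are not given: they have to be found in the camera images.
- weight_largest: Loose brass check weight, the largest of the set: cylinder 33 mm across with a small knob on top, 52 mm tall in all, about 500 g. The straight body runs from the foot to about 38 mm up and can be gripped all round; above it a neck and a knob about 18 mm across. Origin: centre of its foot; z up when it stands.
- weight_second: Loose brass check weight, the second largest of the set: cylinder 26 mm across with a small knob on top, 41 mm tall in all, about 200 g. The straight body runs from the foot to about 30 mm up and can be gripped all round; above it a neck and a knob about 15 mm across. Origin: centre of its foot; z up when it stands.
- weight_third: Loose brass check weight, the third largest of the set, and third largest of the four that stand out on the bench: cylinder 21 mm across with a small knob on top, 33 mm tall in all, about 100 g. The straight body runs from the foot to about 25 mm up and can be gripped all round; above it a neck and a knob about 12 mm across. Origin: centre of its foot; z up when it stands.
- weight_smallest: Loose brass check weight, the smallest of the set: cylinder 14 mm across with a small knob on top, 22 mm tall in all, about 20 g. The straight body runs from the foot to about 16 mm up and can be gripped all round; above it a neck and a knob about 8 mm across. Origin: centre of its foot; z up when it stands.
- weight_fourth: Loose brass check weight of the same set, 17 mm across, 27 mm tall, about 50 g, the fourth in size, already standing in the fourth well of the block. Stays there. Origin: centre of its foot.
- weight_block: Hardwood weight block, fixed to the bench: base 78 x 248 mm, top 28 mm above the bench, with five round flat-bottomed wells in one row along its length, large to small. Origin: centre of its underside; its y axis runs along the row towards the largest well, x across the row, z up. It may lie at any yaw, so the large end may point anywhere. Wells are 6 mm deep. The fourth well (29 mm across, 52 mm from the origin along -y) already holds its weight.
- well_largest (a point): Point at the centre of the floor of the block's largest well: 45 mm across, 6 mm deep, its floor 22 mm above the bench; at y = 86 mm in the block's frame. Empty at the start; belongs to weight_largest.
- well_second (a point): Point at the centre of the floor of the block's second well: 38 mm across, 6 mm deep, its floor 22 mm above the bench; at y = 36 mm in the block's frame. Empty at the start; belongs to weight_second.
- well_third (a point): Point at the centre of the floor of the block's third well: 33 mm across, 6 mm deep, its floor 22 mm above the bench; at y = -10 mm in the block's frame. Empty at the start; belongs to weight_third.
- well_smallest (a point): Point at the centre of the floor of the block's smallest well: 26 mm across, 6 mm deep, its floor 22 mm above the bench; at y = -92 mm in the block's frame. Empty at the start; belongs to weight_smallest.
Mind the look-alikes: they are no part of the job. Leave any black or red look-alike of the weight_second alone. Leave any red look-alike of the weight_largest alone.

How it is judged (in metres and radians):
At the end, for the whole second after the job is handed in: Each of the four weights stands in its own well: foot within 8 mm of the well's centre, within 3 mm of its floor in height, tilted less than 0.1 rad; the fourth weight still stands in its well; all are released and at rest (horizontal distance between weight_largest and well_largest below 0.008 m and z of weight_largest in the frame of well_largest between -0.003 and 0.003 m and angle between each of weight_largest, weight_second, weight_third, weight_smallest, weight_fourth's own z axis and vertical below 0.1 rad and linear speed of each of weight_largest, weight_second, weight_third, weight_smallest, weight_fourth below 0.02 m/s and contact force between the fingers and weight_largest below 0.1 N and horizontal distance between weight_second and well_second below 0.008 m and z of weight_second in the frame of well_second between -0.003 and 0.003 m and contact force between the fingers and weight_second below 0.1 N and horizontal distance between weight_third and well_third below 0.008 m and z of weight_third in the frame of well_third between -0.003 and 0.003 m and contact force between the fingers and weight_third below 0.1 N and horizontal distance between weight_smallest and well_smallest below 0.008 m and z of weight_smallest in the frame of well_smallest between -0.003 and 0.003 m and contact force between the fingers and weight_smallest below 0.1 N and y of weight_fourth in the frame of weight_block between -0.06 and -0.044 m and x of weight_fourth in the frame of weight_block between -0.008 and 0.008 m and z of weight_fourth in the frame of weight_block below 0.025 m and contact force between the fingers and weight_fourth below 0.1 N); the robot touches nothing.
It fails at once if a weight falls freely more than about 3 cm ((contact force between anything else and weight_largest below 0.05 N and linear speed of weight_largest above 0.8 m/s) or (contact force between anything else and weight_second below 0.05 N and linear speed of weight_second above 0.8 m/s) or (contact force between anything else and weight_third below 0.05 N and linear speed of weight_third above 0.8 m/s) or (contact force between anything else and weight_smallest below 0.05 N and linear speed of weight_smallest above 0.8 m/s) or (contact force between anything else and weight_fourth below 0.05 N and linear speed of weight_fourth above 0.8 m/s)).
It fails at once if the weight already in the block is lifted or knocked out of its well (z of weight_fourth in the frame of weight_block above 0.03 m or angle between weight_fourth's own z axis and vertical above 0.5 rad).
It also fails if it takes over 99 s, if anything falls off the work surface, if the arm or the gripper's body presses on something with over 40 N, if the wrist force passes 120 N, or if a joint passes its speed limit or range.

## Working session

There is one attempt and no reset: what is moved stays moved. The work goes in short steps, Python scripts to look and compute and a tool call to move; the robot and the scene stay as the last step left them, time stands still between calls to the robot, and variables do not carry over. Pictures are saved under pics/ and viewed, at most 14 in all, crops included, and the job is handed in when it is done.

Besides the shell and the picture viewer there is one more tool, called after "Call:" as a command line: name --argument value ..., lists and objects as JSON in quotes. play_rows: Moves the arm, as the interface text tells. Its arguments: {"type":"object","properties":{"steps":{"type":"array","items":{"type":"array","items":{"type":"array","items":{"type":"number"}}}},"force":{"type":"number"}},"required":["steps"]}

```bash
mkdir -p pics
cat > h.py <<'E'
import numpy as np, cv2
from cell import *
def proj(c,P):
    P=np.atleast_2d(P); q=(c['view']@np.c_[P,np.ones(len(P))].T)[:3]; q=np.array([q[0],-q[1],-q[2]])
    u=c['intrinsics']@q; return (u[:2]/u[2]).T
def ray(c,uv,z):
    d=np.linalg.inv(c['intrinsics'])@[uv[0],uv[1],1]; d=np.array([d[0],-d[1],-d[2]])
    R=c['view'][:3,:3]; o=-R.T@c['view'][:3,3]; d=R.T@d
    return o+d*(z-o[2])/d[2]
def save(c,n): cv2.imwrite('pics/'+n,c['frame'][:,:,::-1])
E
python3 - <<'E'
from h import *
for n in('top','side'):
    c=read_camera(n); save(c,n+'0.png'); R=c['view'];print(n,(-R[:3,:3].T@R[:3,3]).round(3),c['intrinsics'].round(1).tolist())
    for w in ['largest','second','third','smallest','fourth']+['block']:
        for s in silhouettes(n,'weight_'+w): 
            e=s['extent'];m=np.argwhere(s['pixels']).mean(0)[::-1]; print(w,round(s['p'],2),[int(v) for v in e],m.round(1),ray(c,m,.02).round(3))
print(get_obs())
E
```

```text
top [ 0.375 -0.017  0.948] [[379.1, 0.0, 258.1], [0.0, 379.1, 194.3], [0.0, 0.0, 1.0]]
largest 0.72 [308, 208, 323, 228] [316.2 218.7] [ 0.466 -0.19   0.02 ]
largest 0.5 [329, 236, 342, 254] [335.5 247.2] [ 0.395 -0.233  0.02 ]
second 0.67 [264, 230, 273, 240] [268.7 236.1] [ 0.427 -0.071  0.02 ]
second 0.4 [272, 208, 281, 214] [277.1 210.1] [ 0.49  -0.094  0.02 ]
third 0.7 [162, 197, 170, 206] [167.5 204.8] [0.51  0.175 0.02 ]
fourth 0.54 [149, 135, 191, 237] [171.  186.6] [0.555 0.167 0.02 ]
fourth 0.5 [160, 201, 171, 207] [167.3 204.9] [0.51  0.176 0.02 ]
block 0.7 [151, 138, 193, 240] [171.1 186.3] [0.556 0.167 0.02 ]
side [ 0.13  -0.814  0.388] [[414.7, 0.0, 245.6], [0.0, 414.7, 190.8], [0.0, 0.0, 1.0]]
largest 0.83 [227, 239, 247, 268] [237.1 254.5] [ 0.4  -0.23  0.02]
largest 0.62 [252, 220, 269, 250] [260.  235.7] [ 0.47  -0.186  0.02 ]
second 0.8 [211, 206, 226, 231] [217. 219.] [ 0.428 -0.074  0.02 ]
second 0.63 [245, 208, 254, 226] [249.  217.1] [ 0.491 -0.1    0.02 ]
second 0.53 [276, 202, 286, 224] [278.6 213.5] [ 0.554 -0.116  0.02 ]
third 0.62 [285, 194, 289, 210] [287
[... 249 characters left out ...]
0.7, 'qpos': array([-76.3692674 ,  18.39198883,  -4.01887341,  83.10693548,
         1.29412128,  78.53908541,  -3.25975652]), 'joint_velocities': array([ 0.04681047, -0.02761376,  0.04460888,  0.08473978,  0.02804619,
       -0.00344363, -0.00577083]), 'effort': array([ 8.32070054e-04, -4.90960479e+01, -4.02570125e-01, -3.12688673e+01,
       -6.36788411e-02,  3.34250880e-02,  7.85648837e-06]), 'tool_pos': array([0.14426041, 0.63382661, 0.22259156]), 'tool_rot': array([1.79992918e+02, 8.58969511e-04, 1.67180751e+02]), 'force': array([-0.75829437, -0.27113213,  0.32579228]), 'wrist_torque': array([-0.05500476, -0.0333557 ,  0.00136664]), 'grasp_force': 0.0, 'grip_width': 0.08703581130506675}
```

View images.

Run:
```python
import cv2
a=cv2.imread('pics/top0.png')[110:290,130:390];cv2.imwrite('pics/topc.png',cv2.resize(a,None,fx=3,fy=3,interpolation=2))
a=cv2.imread('pics/side0.png')[150:300,170:350];cv2.imwrite('pics/sidec.png',cv2.resize(a,None,fx=4,fy=4,interpolation=2))
```

```text
(no output)
```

View pics/topc.png

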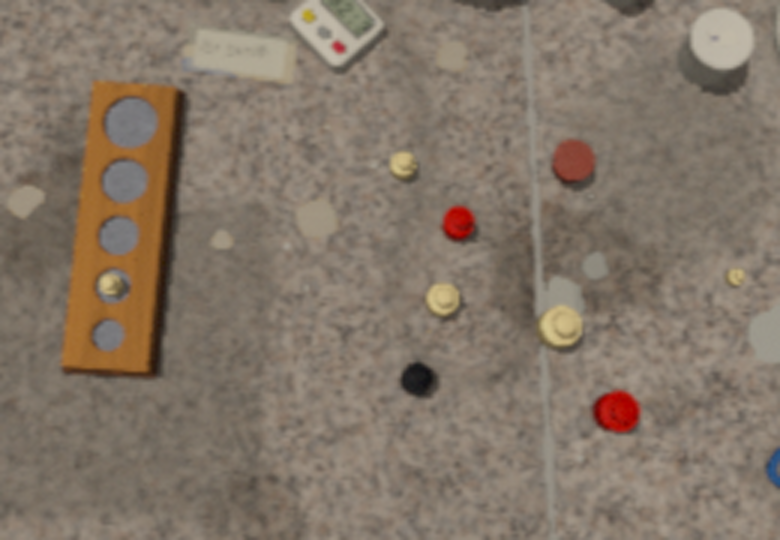

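View pics/sidec.png

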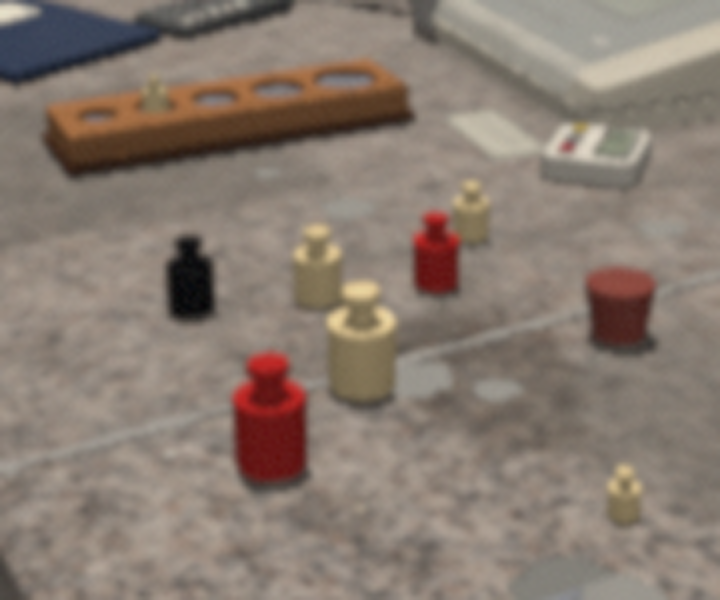

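Candidates in the top image (pixels): brass at (316,219), (278,210), (264,165) and (375,202), which are the largest, second, third and smallest. Look-alikes to leave alone are red (335,247), red (283,184), black (269,236) and a red-brown cup at (321,163). The brass fourth is already home at (167,205). The crops confirm I want the four brass ones on the bench. Block: large end at top image (174,151), small end at (166,222).

```bash
cat > fit.py <<'E'
from h import *
from scipy.optimize import least_squares, minimize
D={'largest':(.033,.052,.038,.018),'second':(.026,.041,.030,.015),'third':(.021,.033,.025,.012),'smallest':(.014,.022,.016,.008)}
G={'largest':(.47,-.188),'second':(.491,-.097),'third':(.602,-.07),'smallest':(.5,-.357)}
S=8
def render(c,parts):
    m=np.zeros((384*S,512*S),np.uint8)
    for P in parts: cv2.fillConvexPoly(m,cv2.convexHull(((proj(c,P)+.5)*S).astype(np.float32)).astype(np.int32),1)
    return m
a=np.linspace(0,2*np.pi,40); ring=lambda x,y,z,d:np.c_[x+d/2*np.cos(a),y+d/2*np.sin(a),0*a+z]
def parts(n,x,y,z0=0):
    d,h,b,k=D[n]
    return [np.r_[ring(x,y,z0,d),ring(x,y,z0+b,d)],np.r_[ring(x,y,z0+b,k*.6),ring(x,y,z0+h-k*.4,k)],np.r_[ring(x,y,z0+h-k*.4,k),ring(x,y,z0+h,k*.8)]]
def cen(m): i=cv2.moments(m,True); return np.array([i['m10'],i['m01']])/i['m00']/S-.5+.5/S
def brass(c):
    f=c['frame'].astype(int); hsv=cv2.cvtColor(c['frame'],cv2.COLOR_RGB2HSV)
    return ((abs(hsv[...,0].astype(int)-24)<8)&(hsv[...,1]>60)).astype(np.uint8), hsv
def fitw(n,cams,g,z0=0,verbose=True):
    out=[]
    for c in cams:
        m,_=brass(c); uv=proj(c,[[*g,z0+.015]])[0]; nn,L,st,ce=cv2.connectedComponentsWithStats(m)
        k=[i for i in range(1,nn) if st[i,4]>=12]; i=min(k,key=lambda i:np.linalg.norm(ce[i]-uv)); t=ce[i]
        r=least_squares(lambda p:cen(render(c,parts(n,*p,z0)))-t,g,diff_step=.003).x
        out.append(r)
        if verbose: print(n,'px',t.round(1),'area',st[i,4],round(render(c,parts(n,*r,z0)).sum()/S/S),'xy',r.round(4))
    return np.array(out)
E
python3 - <<'E'
from fit import *
cs=[read_camera('top'),read_camera('side')]
for n in D: fitw(n,cs,G[n])
R0=[.555,.167,np.radians(-96)]
bx=np.array([[sx*.039,sy*.124,z] for sx in(-1,1) for sy in(-1,1) for z in(0,.028)])
W=[('largest',.086,.045),('second',.036,.038),('third',-.010,.033),('smallest',-.092,.026)]
def tr(p,P): c,s=np.cos(p[2]),np.sin(p[2]); P=np.atleast_2d(P); return np.c_[p[0]+c*P[:,0]-s*P[:,1],p[1]+s*P[:,0]+c*P[:,1],P[:,2]]
for c in cs:
    hsv=cv2.cvtColor(c['frame'],cv2.COLOR_RGB2HSV).astype(int)
    m=((abs(hsv[...,0]-14)<7)&(hsv[...,1]>130)).astype(np.uint8)
    nn,L,st,ce=cv2.connectedComponentsWithStats(m); uv=proj(c,[[.555,.167,.028]])[0]
    i=min([i for i in range(1,nn) if st[i,4]>500],key=lambda i:np.linalg.norm(ce[i]-uv))
    cnt=max(cv2.findContours((L==i).astype(np.uint8),0,2)[0],key=cv2.contourArea)
    M=np.zeros((384,512),np.uint8); cv2.drawContours(M,[cnt],-1,1,-1)
    def cost(p):
        r=cv2.resize(render(c,[tr(p,bx)])*255,(512,384),interpolation=cv2.INTER_AREA)/255.; return abs(r-M).sum()
    b=minimize(cost,R0,method='Nelder-Mead',options=dict(initial_simplex=np.array([R0]*4)+np.r_[[[0]*3],np.diag([.01,.01,.05])],xatol=1e-4,fatol=.1))
    print('block',b.x[:2].round(4),np.degrees(b.x[2]).round(2),b.fun,M.sum())
    g=(hsv[...,1]<60).astype(np.uint8)&M
    for n,y,d in W:
        w=tr(b.x,[0,y,.022])[0]; print(n,'well',w.round(4),end=' ')
        # grey disc centroid vs model visible disc (floor seen through rim)
        uv=proj(c,[w])[0]; nn,L,st,ce=cv2.connectedComponentsWithStats(g); k=min(range(1,nn),key=lambda i:np.linalg.norm(ce[i]-uv)+ (99 if st[i,4]<15 else 0))
        mod=render(c,[ring(*w[:2],.022,d)])&render(c,[ring(*w[:2],.028,d)])
        print('disc',ce[k].round(1),'model',cen(mod).round(1),st[k,4],round(mod.sum()/S/S))
E
```

```text
largest px [315.9 218.9] area 192 184 xy [ 0.466  -0.1889]
largest px [256.2 229.3] area 653 424 xy [ 0.4751 -0.1612]
second px [277.1 209.5] area 121 106 xy [ 0.4922 -0.0943]
second px [256.2 229.3] area 653 260 xy [ 0.4792 -0.1534]
third px [263.9 164.7] area 77 74 xy [ 0.6079 -0.0655]
third px [287.5 202.5] area 110 128 xy [ 0.6109 -0.0622]
smallest px [374.7 201.9] area 39 37 xy [ 0.5062 -0.3432]
smallest px [325.6 273.4] area 104 111 xy [ 0.5084 -0.3413]
block [0.5608 0.1693] -95.02 407.5490196078431 2980
largest well [0.6464 0.1618 0.022 ] disc [173.1 150.4] model [173.  150.5] 222 234
second well [0.5966 0.1662 0.022 ] disc [171.  169.8] model [171.1 170. ] 161 171
third well [0.5508 0.1702 0.022 ] disc [169.1 188. ] model [169.2 188.1] 126 132
smallest well [0.4691 0.1774 0.022 ] disc [165.6 221.3] model [165.9 221.3] 78 86
block [0.5684 0.1833] -95.76 518.6549019607843 1209
largest well [0.654  0.1747 0.022 ] disc [239.2 172.1] model [255.4 168.2] 24 32
second well [0.6042 0.1797 0.022 ] disc [239.2 172.1] model [238.8 170.7] 24 20
third well [0.5584 0.1844 0.022 ] disc [239.2 172.1] model [223.2 173. ] 24 14
smallest well [0.4769 0.1926 0.022 ] disc [239.2 172.1] model [194.3 177.2] 24 6
```

Call:
play_rows --steps '[[[0, 0, 0, 0, 0, 0, 0.06], [0, 0, 0, 0, 0, 0, 0.06]]]' --force 40

```text
time_s: 1.0
tool_pos: [0.1443, 0.6338, 0.2226]
tool_rot: [180.0, 0.0, 167.2]
force: [-0.9, 0.2, 1.0]
grip_width: 0.0782
grasp_force: 0.0
```

Call:
play_rows --steps '[[[-0.04, 0, 0, 0, 0, -0.068, 0.05], [-0.04, -0.04, 0, 0, 0, -0.068, 0.05], [-0.04, -0.04, 0, 0, 0, 0, 0.05], [-0.04, -0.04, 0, 0, 0, 0, 0.05], [-0.04, -0.04, 0, 0, 0, 0, 0.05], [-0.04, -0.04, 0, 0, 0, 0, 0.05], [-0.04, -0.04, 0, 0, 0, 0, 0.05], [-0.04, -0.04, 0, 0, 0, 0, 0.05], [-0.04, -0.04, 0, 0, 0, 0, 0.05], [-0.03, -0.04, 0, 0, 0, 0, 0.05], [0, -0.04, 0, 0, 0, 0, 0.05], [0, -0.04, 0, 0, 0, 0, 0.05]]]'

```text
time_s: 2.2
tool_pos: [0.4575, 0.1918, 0.2225]
tool_rot: [-180.0, 0.0, 174.9]
force: [1.0, 0.7, -0.0]
grip_width: 0.0499
grasp_force: 0.0
```

Call:
play_rows --steps '[[[0, -0.04, 0, 0, 0, 0, 0.05], [0, -0.04, 0, 0, 0, 0, 0.05], [0, -0.04, 0.01, 0, 0, 0, 0.05], [0, -0.04, 0.01, 0, 0, 0, 0.05], [0, -0.04, 0.02, 0, 0, 0, 0.05], [0, -0.04, 0.02, 0, 0, 0, 0.05], [0, -0.04, 0.02, 0, 0, 0, 0.05], [0, -0.04, 0.02, 0, 0, 0, 0.05], [0, -0.02, 0, 0, 0, 0, 0.05], [0, 0, 0, 0, 0, 0, 0.05]]]'

```text
time_s: 3.2
tool_pos: [0.4262, -0.1478, 0.1224]
tool_rot: [-180.0, -0.0, 174.6]
force: [-0.5, -0.3, 0.2]
grip_width: 0.0501
grasp_force: 0.0
```

Call:
play_rows --steps '[[[-0.022, -0.019, 0, 0, 0, 0, 0.05], [-0.0226, -0.018, 0, 0, 0, 0, 0.05], [0, 0, 0, 0, 0, 0, 0.05], [0, 0, 0.02, 0, 0, 0, 0.05], [0, 0, 0.02, 0, 0, 0, 0.05], [0, 0, 0, 0, 0, 0, 0.05]]]'

```text
time_s: 3.8
tool_pos: [0.4664, -0.183, 0.0805]
tool_rot: [179.9, -0.3, 175.1]
force: [-0.1, 0.1, 0.3]
grip_width: 0.0502
grasp_force: 0.0
```

Run:
```python
from h import *
c=read_camera('side'); print(get_obs()['tool_pos'],proj(c,[get_obs()['tool_pos']]))
a=c['frame'][150:280,190:340,::-1];cv2.imwrite('pics/s1.png',cv2.resize(a,None,fx=4,fy=4,interpolation=2))
```

```text
[ 0.46733563 -0.18368398  0.08183845] [[257.72943817 205.87167872]]
```

View pics/s1.png

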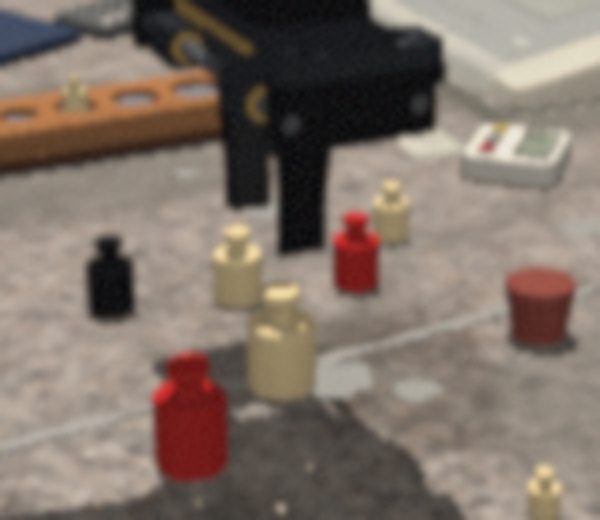

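The gripper is above the brass largest (crop ~(283,350), knob below the fingertips). The red one is clear to the left.

Call:
play_rows --steps '[[[-0.001, -0.005, 0, 0, 0, 0, 0.05], [0, 0, 0.024, 0, 0, 0, 0.05], [0, 0, 0.024, 0, 0, 0, 0.05], [0, 0, 0.022, 0, 0, 0, 0.05], [0, 0, 0, 0, 0, 0, 0.05], [0, 0, 0, 0, 0, 0, 0.03], [0, 0, 0, 0, 0, 0, 0.03], [0, 0, 0, 0, 0, 0, 0.025], [0, 0, 0, 0, 0, 0, 0.025]]]' --force 35

```text
time_s: 4.75
tool_pos: [0.4702, -0.1892, 0.014]
tool_rot: [179.9, 0.1, 175.0]
force: [-0.9, 3.8, 7.1]
grip_width: 0.0311
grasp_force: 35.0
```

Call:
play_rows --steps '[[[0, 0, -0.005, 0, 0, 0, 0.025], [0, 0, -0.02, 0, 0, 0, 0.025], [0, 0, -0.025, 0, 0, 0, 0.025], [0, 0, 0, 0, 0, 0, 0.025]]]'

```text
time_s: 5.15
tool_pos: [0.4709, -0.1917, 0.0651]
tool_rot: [-180.0, 0.3, 175.0]
force: [1.6, -0.8, -4.9]
grip_width: 0.0313
grasp_force: 35.0
```

Run:
```python
from h import *
c=read_camera('side'); t=get_obs()['tool_pos'];print(t,proj(c,[t]))
a=c['frame'][170:280,190:340,::-1];cv2.imwrite('pics/s2.png',cv2.resize(a,None,fx=5,fy=5,interpolation=2))
```

```text
[ 0.46982587 -0.19092573  0.06347723] [[260.9099544  215.90113741]]
```

View pics/s2.png

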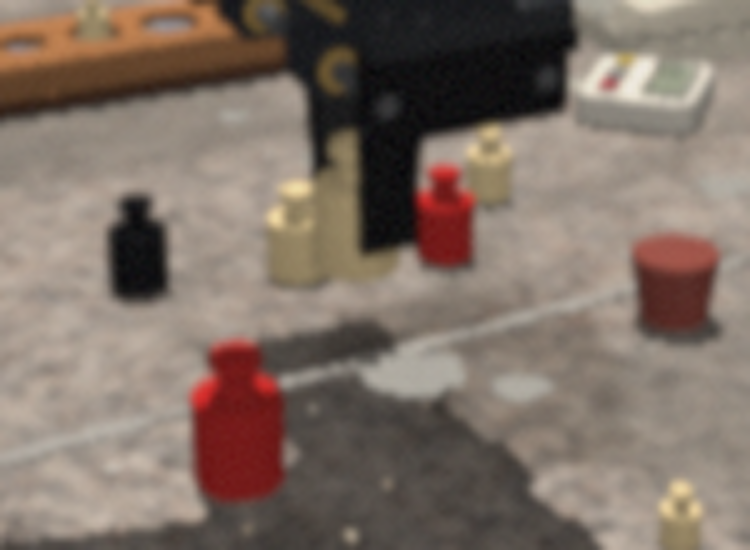

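Call:
play_rows --steps '[[[0, 0, -0.035, 0, 0, 0, 0.025], [-0.0145, 0.0367, -0.015, 0, 0, 0, 0.025], [-0.0145, 0.0367, 0, 0, 0, 0, 0.025], [-0.0145, 0.0367, 0, 0, 0, 0, 0.025], [-0.0145, 0.0367, 0, 0, 0, 0, 0.025], [-0.0145, 0.0367, 0, 0, 0, 0, 0.025], [-0.0145, 0.0367, 0, 0, 0, 0, 0.025], [-0.0145, 0.0367, 0, 0, 0, 0, 0.025], [-0.0145, 0.0367, 0, 0, 0, 0, 0.025], [-0.0145, 0.0367, 0, 0, 0, 0, 0.025], [-0.017, 0.037, 0, 0, 0, 0, 0.025], [0, 0, 0, 0, 0, 0, 0.025]]]'

```text
time_s: 6.4
tool_pos: [0.6479, 0.1715, 0.109]
tool_rot: [179.8, -0.1, 175.5]
force: [-0.9, 1.4, -5.6]
grip_width: 0.0313
grasp_force: 35.0
```

Call:
play_rows --steps '[[[0, 0, 0, 0, 0, 0, 0.025], [0, 0, 0, 0, 0, 0, 0.025]]]'

```text
time_s: 6.6
tool_pos: [0.647, 0.1607, 0.1106]
tool_rot: [-179.9, -0.1, 174.9]
force: [-0.1, -0.3, -5.4]
grip_width: 0.0316
grasp_force: 35.0
```

Run:
```python
from h import *
c=read_camera('side'); t=get_obs();t=t['tool_pos'];print(t)
for i in range(4): c=read_camera('side');print(get_obs()['tool_pos'])
```

```text
[0.64725159 0.16045226 0.11124071]
[0.64747654 0.16050803 0.11175839]
[0.64766334 0.16082037 0.11217537]
[0.64777924 0.16118381 0.11245391]
[0.64788085 0.16149855 0.11265435]
```

Call:
play_rows --steps '[[[-0.001, 0.0005, 0.02, 0, 0, 0, 0.025], [0, 0, 0.02, 0, 0, 0, 0.025], [0, 0, 0.018, 0, 0, 0, 0.025], [0, 0, 0.008, 0, 0, 0, 0.025], [0, 0, 0.003, 0, 0, 0, 0.025], [0, 0, 0, 0, 0, 0, 0.025], [0, 0, 0, 0, 0, 0, 0.025]]]'

```text
time_s: 7.55
tool_pos: [0.6499, 0.163, 0.0448]
tool_rot: [180.0, 0.1, 175.0]
force: [0.4, 0.1, -3.7]
grip_width: 0.0311
grasp_force: 35.0
```

Run:
```python
from h import *
c=read_camera('side'); t=get_obs();print(t['tool_pos'],t['force'])
a=c['frame'][110:220,170:320,::-1];cv2.imwrite('pics/s3.png',cv2.resize(a,None,fx=5,fy=5,interpolation=2))
```

```text
[0.64992604 0.16313971 0.04486497] [-0.45481731 -0.29088231 -4.09307606]
```

View pics/s3.png

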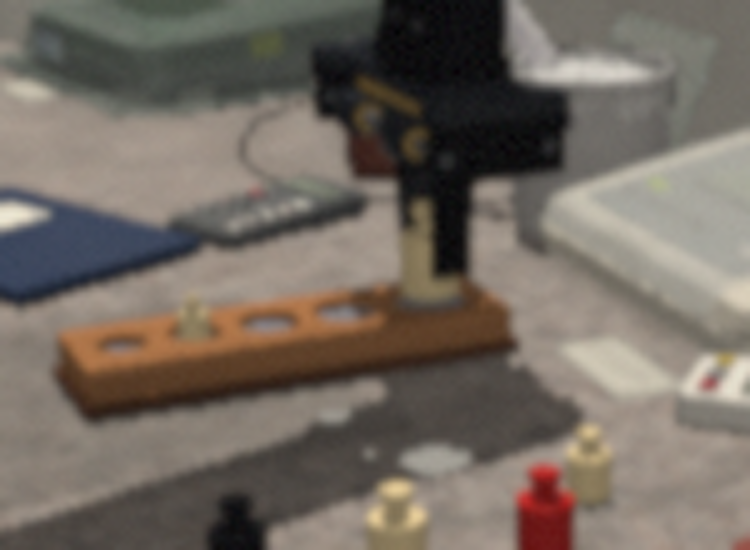

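The weight is centred over the large well at crop (435,305), not yet seated. I'll lower it slowly.

Call:
play_rows --steps '[[[0.001, -0.001, 0.003, 0, 0, 0, 0.025], [0, 0, 0.003, 0, 0, 0, 0.025], [0, 0, 0.002, 0, 0, 0, 0.025], [0, 0, 0, 0, 0, 0, 0.025], [0, 0, 0, 0, 0, 0, 0.025]]]'

```text
time_s: 8.1
tool_pos: [0.648, 0.162, 0.0365]
tool_rot: [180.0, 0.0, 175.0]
force: [-4.4, -1.7, 3.7]
grip_width: 0.0312
grasp_force: 35.0
```

Call:
play_rows --steps '[[[0, 0, 0.001, 0, 0, 0, 0.025], [0, 0, 0, 0, 0, 0, 0.025], [0, 0, 0, 0, 0, 0, 0.025]]]'

```text
time_s: 8.4
tool_pos: [0.6481, 0.162, 0.0364]
tool_rot: [180.0, -0.0, 175.0]
force: [-5.7, -0.3, 10.3]
grip_width: 0.0313
grasp_force: 35.0
```

Call:
play_rows --steps '[[[0, 0, 0.001, 0, 0, 0, 0.025], [0, 0, 0, 0, 0, 0, 0.025], [0, 0, 0, 0, 0, 0, 0.025]]]'

```text
time_s: 8.7
tool_pos: [0.6481, 0.162, 0.0364]
tool_rot: [179.9, -0.0, 175.0]
force: [-8.0, -1.7, 13.9]
grip_width: 0.031
grasp_force: 35.1
```

Call:
play_rows --steps '[[[0, 0, -0.001, 0, 0, 0, 0.045], [0, 0, 0, 0, 0, 0, 0.045], [0, 0, -0.001, 0, 0, 0, 0.045], [0, 0, -0.01, 0, 0, 0, 0.045], [0, 0, -0.03, 0, 0, 0, 0.045], [0, 0, -0.03, 0, 0, 0, 0.045]]]'

```text
time_s: 9.3
tool_pos: [0.6476, 0.1619, 0.1061]
tool_rot: [-180.0, -0.1, 175.0]
force: [0.1, 0.7, 0.0]
grip_width: 0.0451
grasp_force: 0.0
```

Run:
```python
from h import *
c=read_camera('side'); t=get_obs();print(t['tool_pos'],t['force'])
a=c['frame'][110:220,170:320,::-1];cv2.imwrite('pics/s4.png',cv2.resize(a,None,fx=4,fy=4,interpolation=2))
```

```text
[0.65127093 0.16252887 0.11272412] [ 2.4561291  -0.29068959  3.35877859]
```

View pics/s4.png

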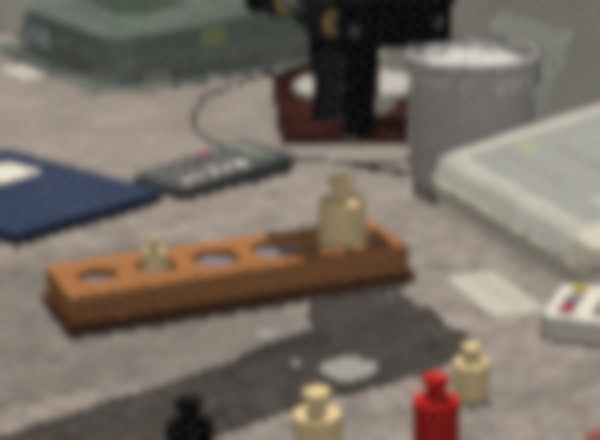

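Largest is standing in its well at crop (342,225). Next is second.

Call:
play_rows --steps '[[[0.0164, -0.0335, 0, 0, 0, 0, 0.045], [0.0164, -0.0335, 0, 0, 0, 0, 0.045], [0.0164, -0.0335, 0, 0, 0, 0, 0.045], [0.0164, -0.0335, 0, 0, 0, 0, 0.045], [0.0164, -0.0335, 0, 0, 0, 0, 0.045], [0.0164, -0.0335, 0, 0, 0, 0, 0.045], [0.0164, -0.0335, 0, 0, 0, 0, 0.045], [0.0164, -0.0335, 0, 0, 0, 0, 0.045], [0, 0, 0.02, 0, 0, 0, 0.045], [0, 0, 0, 0, 0, 0, 0.045], [0, 0, 0, 0, 0, 0, 0.045], [0, 0, 0, 0, 0, 0, 0.045]]]'

```text
time_s: 10.55
tool_pos: [0.4948, -0.0926, 0.0863]
tool_rot: [180.0, 0.1, 175.1]
force: [0.2, 0.3, -0.7]
grip_width: 0.0452
grasp_force: 0.0
```

Call:
play_rows --steps '[[[0.001, -0.0015, 0.024, 0, 0, 0, 0.045], [0, 0, 0.024, 0, 0, 0, 0.045], [0, 0, 0.02, 0, 0, 0, 0.045], [0, 0, 0.006, 0, 0, 0, 0.045], [0, 0, 0, 0, 0, 0, 0.045], [0, 0, 0, 0, 0, 0, 0.045], [0, 0, 0, 0, 0, 0, 0.025], [0, 0, 0, 0, 0, 0, 0.02], [0, 0, 0, 0, 0, 0, 0.02], [0, 0, 0, 0, 0, 0, 0.02], [0, 0, 0, 0, 0, 0, 0.02]]]' --force 25

```text
time_s: 11.65
tool_pos: [0.4932, -0.0941, 0.0121]
tool_rot: [179.9, 0.1, 175.0]
force: [-0.1, 3.4, 4.1]
grip_width: 0.024
grasp_force: 25.0
```

Call:
play_rows --steps '[[[0, 0, -0.005, 0, 0, 0, 0.02], [0, 0, -0.02, 0, 0, 0, 0.02], [0, 0, -0.03, 0, 0, 0, 0.02], [0, 0, -0.03, 0, 0, 0, 0.02], [0, 0, 0, 0, 0, 0, 0.02], [0, 0, 0, 0, 0, 0, 0.02]]]'

```text
time_s: 12.25
tool_pos: [0.4924, -0.095, 0.0964]
tool_rot: [180.0, 0.0, 175.0]
force: [-0.3, -0.2, -3.4]
grip_width: 0.024
grasp_force: 25.0
```

Call:
play_rows --steps '[[[-0.0102, 0.0336, 0, 0, 0, 0, 0.02], [-0.0102, 0.0336, 0, 0, 0, 0, 0.02], [-0.0102, 0.0336, 0, 0, 0, 0, 0.02], [-0.0102, 0.0336, 0, 0, 0, 0, 0.02], [-0.0102, 0.0336, 0, 0, 0, 0, 0.02], [-0.0102, 0.0336, 0, 0, 0, 0, 0.02], [-0.0102, 0.0336, 0, 0, 0, 0, 0.02], [-0.0102, 0.0336, 0, 0, 0, 0, 0.02], [0, 0, 0, 0, 0, 0, 0.02], [0, 0, 0, 0, 0, 0, 0.02], [0, 0, 0, 0, 0, 0, 0.02], [0, 0, 0, 0, 0, 0, 0.02]]]'

```text
time_s: 13.45
tool_pos: [0.597, 0.1638, 0.0958]
tool_rot: [-179.9, -0.1, 174.8]
force: [-1.3, 0.5, -2.1]
grip_width: 0.0238
grasp_force: 25.0
```

Call:
play_rows --steps '[[[0, 0.002, 0.02, 0, 0, 0, 0.02], [0, 0, 0.02, 0, 0, 0, 0.02], [0, 0, 0.012, 0, 0, 0, 0.02], [0, 0, 0.005, 0, 0, 0, 0.02], [0, 0, 0.002, 0, 0, 0, 0.02], [0, 0, 0, 0, 0, 0, 0.02], [0, 0, 0, 0, 0, 0, 0.02], [0, 0, 0, 0, 0, 0, 0.02]]]'

```text
time_s: 14.25
tool_pos: [0.5983, 0.168, 0.0384]
tool_rot: [180.0, 0.1, 175.0]
force: [-0.1, -0.5, -2.3]
grip_width: 0.0241
grasp_force: 25.0
```

Call:
play_rows --steps '[[[0, 0, 0.002, 0, 0, 0, 0.02], [0, 0, 0.001, 0, 0, 0, 0.02], [0, 0, 0, 0, 0, 0, 0.02], [0, 0, 0, 0, 0, 0, 0.02]]]'

```text
time_s: 14.65
tool_pos: [0.5976, 0.1678, 0.0345]
tool_rot: [-180.0, -0.0, 175.0]
force: [0.6, -0.4, -2.7]
grip_width: 0.0246
grasp_force: 25.0
```

Call:
play_rows --steps '[[[0.0005, -0.0015, 0.001, 0, 0, 0, 0.02], [0, 0, 0, 0, 0, 0, 0.02], [0, 0, 0.001, 0, 0, 0, 0.02], [0, 0, 0, 0, 0, 0, 0.02], [0, 0, 0, 0, 0, 0, 0.02]]]'

```text
time_s: 15.15
tool_pos: [0.5977, 0.1672, 0.0341]
tool_rot: [179.9, 0.1, 175.0]
force: [-1.6, 1.2, 6.1]
grip_width: 0.0239
grasp_force: 25.0
```

Call:
play_rows --steps '[[[0, 0, -0.001, 0, 0, 0, 0.04], [0, 0, 0, 0, 0, 0, 0.04], [0, 0, -0.001, 0, 0, 0, 0.04], [0, 0, -0.01, 0, 0, 0, 0.04], [0, 0, -0.03, 0, 0, 0, 0.04], [0, 0, -0.03, 0, 0, 0, 0.04], [0, 0, 0, 0, 0, 0, 0.04], [0, 0, 0, 0, 0, 0, 0.04]]]'

```text
time_s: 15.95
tool_pos: [0.5977, 0.1663, 0.1058]
tool_rot: [179.9, 0.1, 175.0]
force: [0.1, -0.1, -0.6]
grip_width: 0.0399
grasp_force: 0.0
```

Call:
play_rows --steps '[[[-0.0045, -0.0326, 0, 0, 0, 0, 0.04], [-0.0045, -0.0326, 0, 0, 0, 0, 0.04], [-0.0045, -0.0326, 0, 0, 0, 0, 0.04], [-0.0045, -0.0326, 0, 0, 0, 0, 0.04], [-0.0045, -0.0326, 0, 0, 0, 0, 0.04], [-0.0045, -0.0326, 0, 0, 0, 0, 0.04], [-0.0045, -0.0326, 0, 0, 0, 0, 0.04], [0, 0, 0.02, 0, 0, 0, 0.04], [0, 0, 0, 0, 0, 0, 0.04], [0, 0, 0, 0, 0, 0, 0.04], [0, 0, 0, 0, 0, 0, 0.04]]]'

```text
time_s: 17.05
tool_pos: [0.6086, -0.0624, 0.0847]
tool_rot: [180.0, -0.0, 175.1]
force: [0.1, -0.6, -0.6]
grip_width: 0.0397
grasp_force: 0.0
```

Run:
```python
from h import *
c=read_camera('side'); t=get_obs();print(t['tool_pos'],t['force'])
a=c['frame'][110:230,170:320,::-1];cv2.imwrite('pics/s5.png',cv2.resize(a,None,fx=5,fy=5,interpolation=2))
```

```text
[ 0.60881683 -0.06247844  0.0849728 ] [ 0.42763128 -0.29189066  0.11051753]
```

View pics/s5.png

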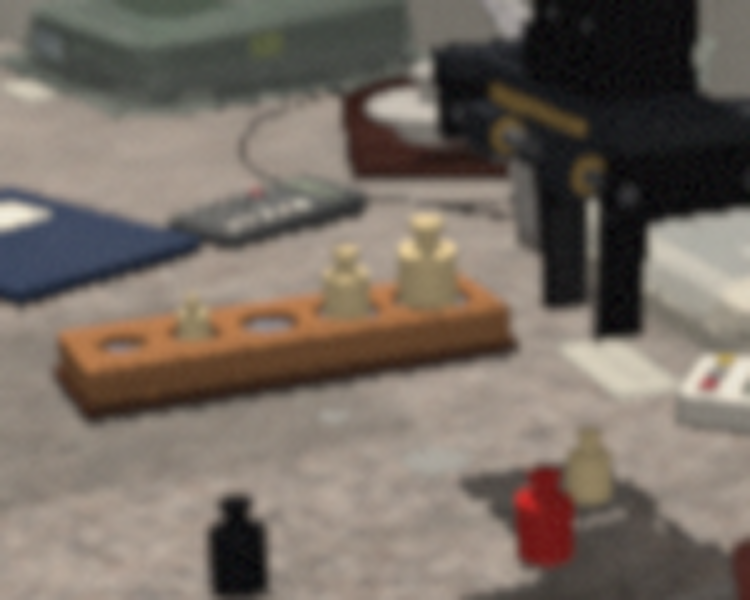

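Call:
play_rows --steps '[[[-0.0005, -0.0015, 0.024, 0, 0, 0, 0.04], [0, 0, 0.024, 0, 0, 0, 0.04], [0, 0, 0.02, 0, 0, 0, 0.04], [0, 0, 0.0055, 0, 0, 0, 0.04], [0, 0, 0, 0, 0, 0, 0.04], [0, 0, 0, 0, 0, 0, 0.04], [0, 0, 0, 0, 0, 0, 0.02], [0, 0, 0, 0, 0, 0, 0.015], [0, 0, 0, 0, 0, 0, 0.015], [0, 0, 0, 0, 0, 0, 0.015], [0, 0, 0, 0, 0, 0, 0.015]]]' --force 20

```text
time_s: 18.2
tool_pos: [0.6092, -0.0649, 0.0116]
tool_rot: [180.0, 0.0, 175.0]
force: [-0.3, 0.8, 2.5]
grip_width: 0.0195
grasp_force: 20.0
```

Call:
play_rows --steps '[[[0, 0, -0.005, 0, 0, 0, 0.015], [0, 0, -0.02, 0, 0, 0, 0.015], [0, 0, -0.03, 0, 0, 0, 0.015], [0, 0, -0.03, 0, 0, 0, 0.015], [0, 0, 0, 0, 0, 0, 0.015], [0, 0, 0, 0, 0, 0, 0.015], [0, 0, 0, 0, 0, 0, 0.015]]]'

```text
time_s: 18.9
tool_pos: [0.6076, -0.0651, 0.0947]
tool_rot: [-180.0, -0.1, 175.0]
force: [-0.2, -1.2, -1.0]
grip_width: 0.0192
grasp_force: 20.0
```

Call:
play_rows --steps '[[[0.011, 0.0327, 0, 0, 0, 0, 0.015], [0.011, 0.0327, 0, 0, 0, 0, 0.015], [0.011, 0.0327, 0, 0, 0, 0, 0.015], [0.011, 0.0327, 0, 0, 0, 0, 0.015], [0.011, 0.0327, 0, 0, 0, 0, 0.015], [0.011, 0.0327, 0, 0, 0, 0, 0.015], [0.011, 0.0327, 0, 0, 0, 0, 0.015], [0, 0, 0, 0, 0, 0, 0.015], [0, 0, 0, 0, 0, 0, 0.015], [0, 0, 0, 0, 0, 0, 0.015], [0, 0, 0, 0, 0, 0, 0.015], [0, 0, 0, 0, 0, 0, 0.015]]]'

```text
time_s: 20.1
tool_pos: [0.5524, 0.1681, 0.0959]
tool_rot: [-180.0, -0.0, 174.8]
force: [-0.7, -0.2, -0.7]
grip_width: 0.0192
grasp_force: 20.0
```

Call:
play_rows --steps '[[[0.0005, 0.001, 0.02, 0, 0, 0, 0.015], [0, 0, 0.02, 0, 0, 0, 0.015], [0, 0, 0.012, 0, 0, 0, 0.015], [0, 0, 0.004, 0, 0, 0, 0.015], [0, 0, 0.002, 0, 0, 0, 0.015], [0, 0, 0, 0, 0, 0, 0.015], [0, 0, 0, 0, 0, 0, 0.015], [0, 0, 0, 0, 0, 0, 0.015]]]'

```text
time_s: 20.9
tool_pos: [0.5523, 0.1707, 0.0388]
tool_rot: [180.0, 0.1, 175.0]
force: [0.7, 0.2, -1.5]
grip_width: 0.0194
grasp_force: 20.0
```

Call:
play_rows --steps '[[[0, 0, 0.002, 0, 0, 0, 0.015], [0, 0, 0.001, 0, 0, 0, 0.015], [0, 0, 0, 0, 0, 0, 0.015], [0, 0, 0, 0, 0, 0, 0.015]]]'

```text
time_s: 21.3
tool_pos: [0.5517, 0.1705, 0.035]
tool_rot: [180.0, -0.0, 175.0]
force: [-0.3, -0.3, -0.7]
grip_width: 0.0194
grasp_force: 20.0
```

Call:
play_rows --steps '[[[0, 0, 0.001, 0, 0, 0, 0.015], [0, 0, 0, 0, 0, 0, 0.015], [0, 0, 0.001, 0, 0, 0, 0.015], [0, 0, 0, 0, 0, 0, 0.015], [0, 0, 0, 0, 0, 0, 0.015]]]'

```text
time_s: 21.8
tool_pos: [0.5519, 0.1706, 0.0336]
tool_rot: [180.0, 0.0, 175.0]
force: [-1.3, -1.2, 4.3]
grip_width: 0.0192
grasp_force: 20.0
```

Call:
play_rows --steps '[[[0, 0, -0.001, 0, 0, 0, 0.035], [0, 0, 0, 0, 0, 0, 0.035], [0, 0, -0.001, 0, 0, 0, 0.035], [0, 0, -0.01, 0, 0, 0, 0.035], [0, 0, -0.03, 0, 0, 0, 0.035], [0, 0, -0.03, 0, 0, 0, 0.035], [0, 0, 0, 0, 0, 0, 0.035], [0, 0, 0, 0, 0, 0, 0.035]]]'

```text
time_s: 22.6
tool_pos: [0.5523, 0.1708, 0.1062]
tool_rot: [179.9, 0.1, 175.0]
force: [-0.9, -1.1, -0.4]
grip_width: 0.0352
grasp_force: 0.0
```

Call:
play_rows --steps '[[[0, -0.043, 0, 0, 0, 0, 0.035], [0, -0.043, 0, 0, 0, 0, 0.035], [0, -0.043, 0, 0, 0, 0, 0.035], [0, -0.043, 0, 0, 0, 0, 0.035], [0, -0.043, 0, 0, 0, 0, 0.035], [0, -0.043, 0, 0, 0, 0, 0.035], [0, -0.043, 0, 0, 0, 0, 0.035], [0, -0.043, 0, 0, 0, 0, 0.035], [0, -0.043, 0, 0, 0, 0, 0.035], [0, -0.043, 0, 0, 0, 0, 0.035], [0, -0.043, 0, 0, 0, 0, 0.035], [0, -0.042, 0, 0, 0, 0, 0.035]]]'

```text
time_s: 23.8
tool_pos: [0.5055, -0.3436, 0.1037]
tool_rot: [180.0, -0.1, 175.0]
force: [-0.5, 0.2, -0.2]
grip_width: 0.0351
grasp_force: 0.0
```

Call:
play_rows --steps '[[[0, 0, 0.02, 0, 0, 0, 0.035], [0, 0, 0.02, 0, 0, 0, 0.035], [0, 0, 0, 0, 0, 0, 0.035], [0, 0, 0, 0, 0, 0, 0.035], [0, 0, 0, 0, 0, 0, 0.035]]]'

```text
time_s: 24.3
tool_pos: [0.5071, -0.3425, 0.0657]
tool_rot: [-180.0, 0.0, 175.0]
force: [-0.2, -0.3, -0.2]
grip_width: 0.0347
grasp_force: 0.0
```

Run:
```python
from h import *
c=read_camera('side'); t=get_obs();print(t['tool_pos'],t['qpos'],proj(c,[t['tool_pos'],[.507,-.3425,0],[.507,-.3425,.022]]).round(1))
a=c['frame'][200:320,250:400,::-1];cv2.imwrite('pics/s6.png',cv2.resize(a,None,fx=5,fy=5,interpolation=2))
```

```text
[ 0.50726695 -0.34250867  0.06598459] [ -3.49598555  25.6144183   43.73838568 100.221424   -19.80169155
  62.06081325 131.85297135] [[327.  243.4]
 [325.2 278.6]
 [325.7 267.1]]
```

View pics/s6.png

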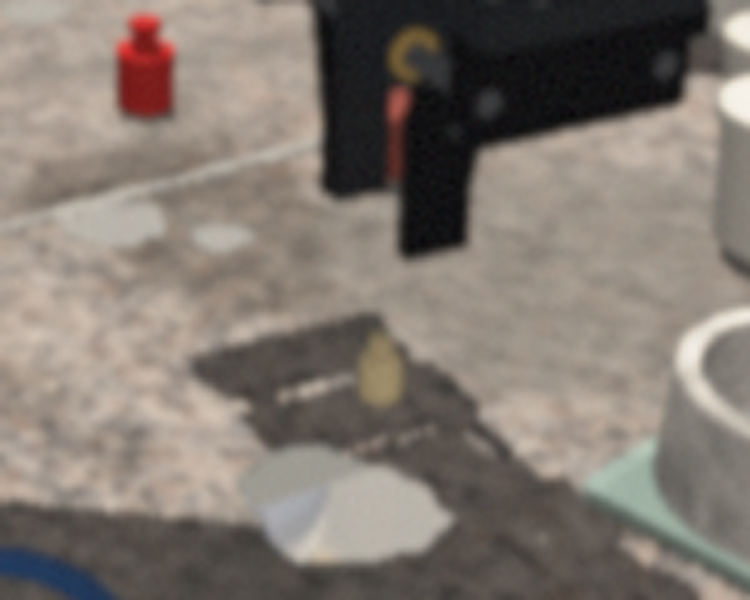

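The fingers straddle the smallest weight (crop (380,370)) and nothing is in the way.

Call:
play_rows --steps '[[[0, 0, 0.02, 0, 0, 0, 0.035], [0, 0, 0.02, 0, 0, 0, 0.035], [0, 0, 0.012, 0, 0, 0, 0.035], [0, 0, 0.005, 0, 0, 0, 0.035], [0, 0, 0, 0, 0, 0, 0.035], [0, 0, 0, 0, 0, 0, 0.035], [0, 0, 0, 0, 0, 0, 0.015], [0, 0, 0, 0, 0, 0, 0.008], [0, 0, 0, 0, 0, 0, 0.008], [0, 0, 0, 0, 0, 0, 0.008], [0, 0, 0, 0, 0, 0, 0.008]]]' --force 12

```text
time_s: 25.45
tool_pos: [0.5068, -0.3425, 0.0083]
tool_rot: [180.0, 0.0, 175.0]
force: [0.5, 0.7, 1.1]
grip_width: 0.0126
grasp_force: 12.0
```

Call:
play_rows --steps '[[[0, 0, -0.005, 0, 0, 0, 0.008], [0, 0, -0.02, 0, 0, 0, 0.008], [0, 0, -0.03, 0, 0, 0, 0.008], [0, 0, -0.03, 0, 0, 0, 0.008], [0, 0, 0, 0, 0, 0, 0.008], [0, 0, 0, 0, 0, 0, 0.008], [0, 0, 0, 0, 0, 0, 0.008]]]'

```text
time_s: 26.15
tool_pos: [0.506, -0.3418, 0.092]
tool_rot: [179.9, -0.1, 175.0]
force: [-0.6, 0.3, -0.9]
grip_width: 0.0129
grasp_force: 12.0
```

Run:
```python
from h import *
c=read_camera('side'); t=get_obs();print(t['tool_pos'],t['grip_width'],proj(c,[t['tool_pos']]).round(1))
a=c['frame'][180:300,260:400,::-1];cv2.imwrite('pics/s7.png',cv2.resize(a,None,fx=5,fy=5,interpolation=2))
```

```text
[ 0.50581776 -0.34183236  0.09175578] 0.012775382648507224 [[326.7 229. ]]
```

View pics/s7.png

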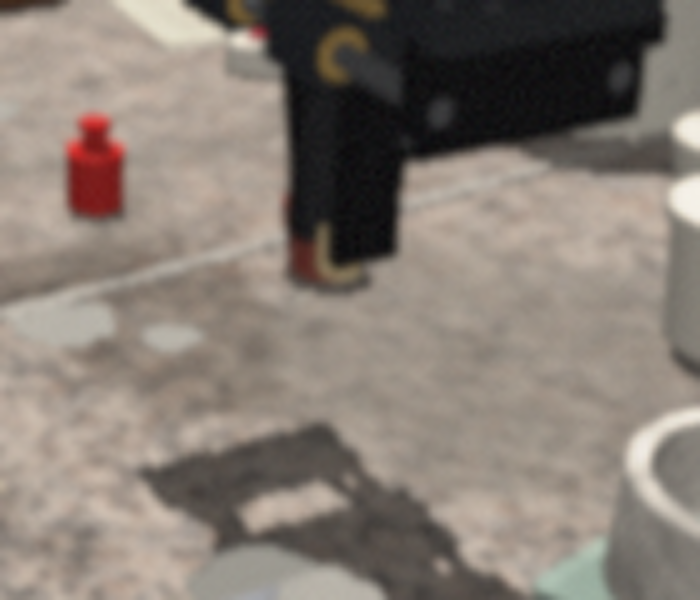

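Call:
play_rows --steps '[[[0.0068, 0.0428, 0, 0, 0, 0, 0.008], [0.0068, 0.0428, 0, 0, 0, 0, 0.008], [0.0068, 0.0428, 0, 0, 0, 0, 0.008], [0.0068, 0.0428, 0, 0, 0, 0, 0.008], [0.0068, 0.0428, 0, 0, 0, 0, 0.008], [0.0068, 0.0428, 0, 0, 0, 0, 0.008], [0.0068, 0.0428, 0, 0, 0, 0, 0.008], [0.0068, 0.0428, 0, 0, 0, 0, 0.008], [0.0068, 0.0428, 0, 0, 0, 0, 0.008], [0.0068, 0.0428, 0, 0, 0, 0, 0.008], [0.0068, 0.0428, 0, 0, 0, 0, 0.008], [0.0068, 0.0428, 0, 0, 0, 0, 0.008]]]'

```text
time_s: 27.4
tool_pos: [0.4692, 0.1777, 0.0921]
tool_rot: [-180.0, -0.1, 175.0]
force: [1.7, -0.2, 0.2]
grip_width: 0.0125
grasp_force: 12.0
```

Call:
play_rows --steps '[[[0, 0, 0.02, 0, 0, 0, 0.008], [0, 0, 0, 0, 0, 0, 0.008], [0, 0, 0, 0, 0, 0, 0.008], [0, 0, 0, 0, 0, 0, 0.008], [0, 0, 0, 0, 0, 0, 0.008]]]'

```text
time_s: 27.9
tool_pos: [0.471, 0.1753, 0.0737]
tool_rot: [180.0, 0.0, 174.8]
force: [-0.0, -0.3, 0.1]
grip_width: 0.0126
grasp_force: 12.0
```

Call:
play_rows --steps '[[[0.0015, 0.0015, 0.02, 0, 0, 0, 0.008], [0, 0, 0.012, 0, 0, 0, 0.008], [0, 0, 0.005, 0, 0, 0, 0.008], [0, 0, 0.002, 0, 0, 0, 0.008], [0, 0, 0, 0, 0, 0, 0.008], [0, 0, 0, 0, 0, 0, 0.008], [0, 0, 0, 0, 0, 0, 0.008]]]'

```text
time_s: 28.6
tool_pos: [0.4694, 0.1781, 0.0346]
tool_rot: [180.0, 0.0, 175.0]
force: [0.4, 0.3, -0.1]
grip_width: 0.0127
grasp_force: 12.0
```

Call:
play_rows --steps '[[[0, 0, 0.001, 0, 0, 0, 0.008], [0, 0, 0.001, 0, 0, 0, 0.008], [0, 0, 0, 0, 0, 0, 0.008], [0, 0, 0.001, 0, 0, 0, 0.008], [0, 0, 0, 0, 0, 0, 0.008], [0, 0, 0, 0, 0, 0, 0.008]]]'

```text
time_s: 29.2
tool_pos: [0.4689, 0.1779, 0.031]
tool_rot: [-180.0, -0.0, 175.0]
force: [0.7, 0.7, 0.6]
grip_width: 0.0126
grasp_force: 12.0
```

Call:
play_rows --steps '[[[0, 0, 0.001, 0, 0, 0, 0.008], [0, 0, 0, 0, 0, 0, 0.008], [0, 0, 0, 0, 0, 0, 0.008]]]'

```text
time_s: 29.5
tool_pos: [0.4692, 0.178, 0.0305]
tool_rot: [180.0, 0.0, 175.0]
force: [-1.4, -0.6, 5.1]
grip_width: 0.0127
grasp_force: 12.0
```

Contact. I'll release, back off and check.

Call:
play_rows --steps '[[[0, 0, -0.001, 0, 0, 0, 0.03], [0, 0, 0, 0, 0, 0, 0.03], [0, 0, -0.001, 0, 0, 0, 0.03], [0, 0, -0.01, 0, 0, 0, 0.03], [0, 0, -0.03, 0, 0, 0, 0.03], [0, 0, -0.04, 0, 0, 0, 0.03], [0, -0.03, -0.04, 0, 0, 0, 0.03], [0, -0.04, -0.02, 0, 0, 0, 0.03], [0, -0.04, 0, 0, 0, 0, 0.03], [0, -0.04, 0, 0, 0, 0, 0.03], [0, -0.04, 0, 0, 0, 0, 0.03], [0, -0.04, 0, 0, 0, 0, 0.03]]]'

```text
time_s: 30.7
tool_pos: [0.4486, -0.0529, 0.1728]
tool_rot: [179.9, 0.1, 175.0]
force: [1.2, -0.9, -0.6]
grip_width: 0.0298
grasp_force: 0.0
```

Call:
play_rows --steps '[[[0, -0.03, 0, 0, 0, 0, 0.03], [0, 0, 0, 0, 0, 0, 0.03], [0, 0, 0, 0, 0, 0, 0.03], [0, 0, 0, 0, 0, 0, 0.03], [0, 0, 0, 0, 0, 0, 0.03]]]'

```text
time_s: 31.2
tool_pos: [0.4463, -0.0798, 0.1721]
tool_rot: [180.0, -0.0, 175.1]
force: [-0.3, 0.0, -0.5]
grip_width: 0.0301
grasp_force: 0.0
```

Run:
```python
from fit import *
D['fourth']=(.017,.027,.020,.010)
c=read_camera('top'); s=read_camera('side'); print(get_obs()['tool_pos'])
Wl={'largest':(.6464,.1618),'second':(.5966,.1662),'third':(.5508,.1702),'fourth':(.5090,.1739),'smallest':(.4691,.1774)}
for n,w in Wl.items():
    r=fitw(n,[c],w,.022)[0]; print('   off mm',((r-w)*1e3).round(1))
a=c['frame'][125:245,140:210,::-1];b=s['frame'][125:200,170:290,::-1]
cv2.imwrite('pics/endt.png',cv2.resize(a,None,fx=5,fy=5,interpolation=2));cv2.imwrite('pics/ends.png',cv2.resize(b,None,fx=6,fy=6,interpolation=2))
```

```text
[ 0.44628528 -0.0800922   0.17202426]
largest px [171.8 148.9] area 210 212 xy [0.6452 0.1612]
   off mm [-1.2 -0.6]
second px [169.7 168.4] area 126 129 xy [0.5974 0.1668]
   off mm [0.8 0.6]
third px [168.6 187.4] area 80 84 xy [0.5506 0.1697]
   off mm [-0.2 -0.5]
fourth px [166.5 204.4] area 54 55 xy [0.5094 0.1747]
   off mm [0.4 0.8]
smallest px [165.7 221.3] area 32 37 xy [0.4685 0.1767]
   off mm [-0.6 -0.7]
```

View pics/endt.png

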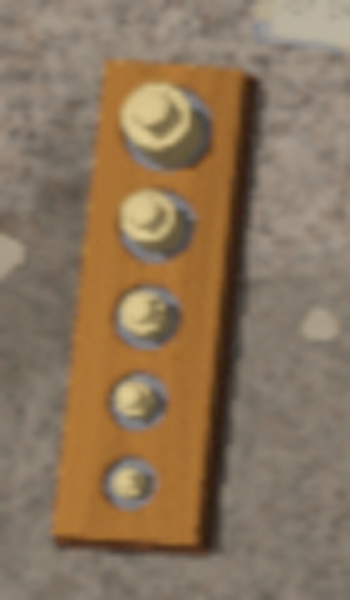

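View pics/ends.png

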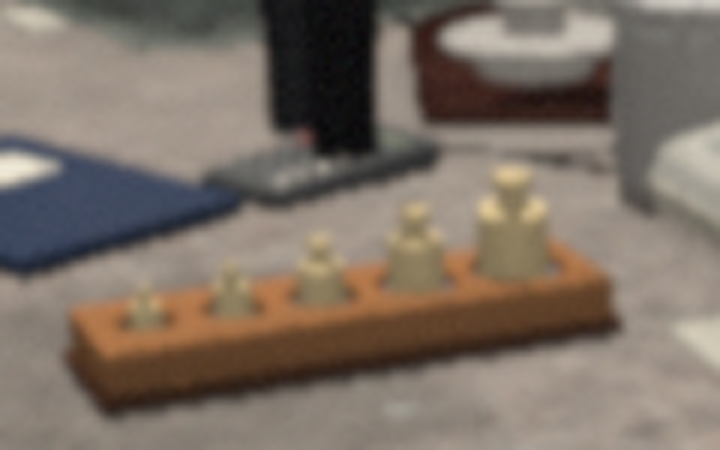

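All five stand upright in their wells, from largest (crop (155,115)) to smallest (130,483), each within about 1.5 mm of its well centre.

```bash
python3 -c "from cell import *; print(sign_off())"
```

```text
the job is handed in; nothing more can be done
None
```

I put the four brass weights back in their own wells and handed the job in at about 31 s; the last pictures show all five upright, each within about 1.5 mm of its well centre, with the arm clear of everything.

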